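# Seat the taper plug and close the ring clamp

### The job

The steel taper plug lies on its side in the black cradle, its handle boxed in between two cheeks. Lift it out, stand it upright, nose down, in the pocket of the aluminium setting block and let go of it; then take it up again, set it nose first into the raised ring of the ring clamp and gently press it home until the ring is all the way down. Leave the plug sitting upright in the closed clamp, do not ram it, and do not disturb the other things on the bench.

Things in the scene. Friction and masses are not known exactly. Their poses are not given: they have to be found in the camera images.
- plug: Loose round steel taper plug, 0.2 kg, 122 mm long. Origin at the centre of its nose face, z axis along it from nose to handle. Along z: 0-35 mm taper, diameter 18 to 32 mm; 35-82 mm body, diameter 32; 82-88 mm flange, diameter 44; 88-122 mm handle, diameter 20. It starts level, its axis 48 mm above the bench.
- cradle: Fixed black cradle, base 160 x 64 x 8 mm, origin under its centre. The plug lies along its x axis, nose to +x, nose face at x = 60 mm. V rest under the taper at x = 40 to 52 mm, below axis height. The handle lies in a trough at x = -66 to -34 mm between two cheeks, 42 mm over both, tops 52 mm above the bench. Between trough and V the plug is free all round down to the base; it lifts straight out.
- pocket (a point): Centre of the mouth of the round pocket in the top of the fixed aluminium setting block (75 x 75 mm, 30 mm high); pocket diameter 29 mm, 22 mm deep. Standing in it the plug's nose face is 8 mm above the bench.
- ring_mouth (a point): Centre of the top of the clamp ring's bore; moves with the ring. Steel ring, outer diameter 92 mm, bore 35 mm, 20 mm thick, on a post 76 mm in diameter on a 110 mm square foot; its top is 112 mm above the bench raised, 102 mm when down. Below the ring the bore is wider, and clear to 18 mm above the bench.
- clamp_ring (a joint): How far the clamp ring has been pressed down, m: 0 fully raised, 0.010 all the way down. It moves stiffly, taking about 10 to 15 N, and stays where it is left.
- fixture: The fixed ring clamp as a whole: origin under the centre of its foot, on the bench, straight below the bore.
- straight_plug: Bystander: straight steel plug standing, diameter 40 mm, 84 mm tall.
- spare_ring: Bystander: flat spare steel ring, 92 mm across, 12 mm thick.
- grip_vice: Bystander: small two-jaw vice grip, 130 x 40 x 60 mm.
- weight: Bystander: small knobbed steel weight, diameter 38 mm, 38 mm tall.
- screwdriver: Bystander: screwdriver lying flat, 170 mm.
- wrench: Bystander: wrench lying flat, 150 mm.
- coupon_tray: Bystander: grey plastic tray, 130 x 180 x 30 mm.
- mug: Bystander: white mug, 80 mm across, 90 mm tall.
Not all that is in view belongs to the job. What is shaped like the plug but pink or turquoise is not meant.

How it is judged:
By the outcome, as a careful person would: the job done as asked, in the order asked, and still so for the second after the job is handed in, with the robot touching nothing.
It also fails if it takes over 67 s, if anything falls off the work surface, if the arm or the gripper's body presses on something with over 40 N, if the wrist force passes 120 N, or if a joint passes its speed limit or range.

### The arm

A 6-joint arm with a two-finger parallel gripper is mounted at the origin on the work surface. World frame = base frame: x ahead of the robot, y to its left, z up, the work surface at z = 0. Lengths are in mm, angles in degrees, forces in N, time in s.
With the tool pointing down it reaches from about 375 to 900 mm from the base axis. Payload 3.1 kg.
Tool frame: the origin (TCP) lies between the finger pads; the fingertips stand 14 mm ahead of it and the grasp point (between the pads) lies 5 mm behind it; z points along the fingers, y is the line along which they close (so a half turn about z gives the same grasp; the last joint's range is limited). The gripper opens to 87 mm and grips with 3 to 60 N. Pads are 19 mm wide; open, the fingers measure 117 mm over their backs; the gripper's body (75 mm by 190 mm) begins 51 mm behind the grasp point.
Start: joints at [-75.831, 30.224, 82.088, -0, 67.689, -10.227], TCP at [258.175, -569.159, 236.548] pointing down, gripper open.
Joint ranges: [-176.69, 176.69], [-43.24, 126.21], [12.49, 139.97], [-82, 262], [0, 151.66], [-163.58, 163.58]. Speed limits (degrees/s): [159.86, 159.86, 180, 180, 180, 180].

### API

Orientations are given as a 3x3 rotation matrix whose columns are the frame's x, y, z axes.
In Python, from rig import ctrl gives the robot as it stands. The module is installed in compiled form; this text tells all that it offers.
- The arm moves only by the tool servo_tool, never from a script. Its argument "motion" is a list of rows, each a list of 3 entries, a list of its own where there are three numbers: the opening, from 0 (shut) to 1 (fully open), then the shift along the world's x, y, z in units of 25 mm (1.0 is 25 mm), then the turn about the world's z in units of 5 degrees (1.0 is 5 degrees). In form: [[jaw, [x, y, z], roll], ...]. A call has 1 to 5 rows; each row is the pose to reach, as a shift and turn from the pose commanded when the call began; what a row does not reach only later rows make up. A row lasts 1/12 s, in which the tool goes at most 41.7 mm and 7.16 degrees, less where a joint would pass 70% of its speed; a pose out of reach is approached as far as the arm can. A call with a gripper value outside its range is refused whole. The fingers move at their own pace and stop on an object; the grip force is fixed at half the most. Time passes only in rows, so rows that repeat a pose let the fingers close. It gives the time, the measured TCP pose, the force, the opening and the grip force at its end, in the units of the state.
- ctrl.read_state(): the state, without advancing time (a new reading comes with each control period).
- ctrl.snapshot(name): name is "scene" or "top" or "wrist"; returns (picture, depth): 420x560x3 uint8, blue, green, red; 420x560 float32, mm along the optical axis (not along the pixel's ray), 0 where there is no reading.
- ctrl.calibration(name): a dict with "intrinsics" (3x3 intrinsics, pixels), "camera_from_world" (4x4, takes a point from world to camera coordinates). Camera axes: x right, y up, looking along -z (the intrinsics and any distortion apply to the point x, -y, -z); pixel columns grow to the right and rows downward; lengths in mm; the calibration is good to about 2 mm. The wrist camera is an equidistant fisheye: a pixel r from the principal point sees the ray r / f radians off the axis. A picture is of the moment at which its call begins: read the wrist's pose just before it. calibration takes no time and is no camera call; for the wrist camera it gives the pose at the moment of the call.
- ctrl.finish_job(): hands the job in; it is judged then, once.
The state is a dict: "clock": time; "joint_pos": joint angles; "joint_vel": joint speeds; "joint_efforts": joint torques, N m; "tool_pos": TCP position; "ee_rot": TCP orientation; "ft_force": force on the tool from outside, world axes, zero at the start; "wrist_torque": the same for the moment, N m; "grip_width": finger opening in mm; "finger_force": force on a finger pad.
Only numpy, scipy, OpenCV 4.12 (cv2) and the standard library are available. Lean on these libraries where they do the work, as an engineer would, in place of code of your own. Each camera call takes 0.05 s, during which the arm holds its last target. There are 200 camera calls.

## Working session

There is one attempt and no reset: what is moved stays moved. The work goes in short steps, Python scripts to look and compute and a tool call to move; the robot and the scene stay as the last step left them, time stands still between calls to the robot, and variables do not carry over. Pictures are saved under pics/ and viewed, at most 10 in all, crops included, and the job is handed in when it is done.

Besides the shell and the picture viewer there is one more tool, called in YAML: its name, and indented under it one key for each argument. servo_tool: Moves the arm, as the interface text tells. Its arguments: {"type":"object","properties":{"motion":{"type":"array","items":{"type":"array"}}},"required":["motion"]}

```bash
mkdir -p pics
cat > h.py <<'E'
from rig import ctrl
import numpy as np, cv2
def snap(n):
    c=ctrl.calibration(n); p,d=ctrl.snapshot(n)
    return p,d,np.array(c["intrinsics"]),np.array(c["camera_from_world"])
def ray(px,K,T,fish=False):
    px=np.atleast_2d(np.asarray(px,float)); x=(px[:,0]-K[0,2])/K[0,0]; y=(px[:,1]-K[1,2])/K[1,1]
    if fish:
        r=np.hypot(x,y)+1e-12; s=np.sin(r)/r; v=np.c_[x*s,y*s,np.cos(r)]
    else: v=np.c_[x,y,np.ones_like(x)]
    v=v*[1,-1,-1]; R=T[:3,:3]; return -R.T@T[:3,3], v@R
def plane(px,z,K,T,fish=False):
    o,v=ray(px,K,T,fish); return o+v*((z-o[2])/v[:,2])[:,None]
def cloud(d,K,T):
    v,u=np.mgrid[:d.shape[0],:d.shape[1]]
    o,r=ray(np.c_[u.ravel(),v.ravel()],K,T); return (o+r*d.ravel()[:,None]).reshape(*d.shape,3)
E
python3 - <<'E'
from h import *
for n in("top","scene"):
    p,d,K,T=snap(n); cv2.imwrite(f"pics/{n}.png",p); np.savez(f"{n}.npz",p=p,d=d,K=K,T=T)
    print(n,K.tolist(),(-T[:3,:3].T@T[:3,3]).round(),T[2,:3].round(2))
s=ctrl.read_state();print(s["clock"],s["tool_pos"],s["ee_rot"],s["grip_width"])
E
```

```text
top [[506.35958289200573, 0.0, 281.72312622668113], [0.0, 506.35958289200573, 204.82174383657724], [0.0, 0.0, 1.0]] [ 307.   65. 1869.] [-0.11  0.02  0.99]
scene [[521.0063997730716, 0.0, 271.35185110612906], [0.0, 521.0063997730716, 211.27293347628066], [0.0, 0.0, 1.0]] [1076. 1036. 1091.] [0.39 0.65 0.65]
0.1 [ 258.0197738  -568.57862304  235.68797652] [[ 9.10706802e-01  4.13053140e-01 -4.73331403e-04]
 [ 4.13053277e-01 -9.10704987e-01  1.84862199e-03]
 [ 3.32513848e-04 -1.87906371e-03 -9.99998179e-01]] 87.06655620926078
```

View pics/top.png

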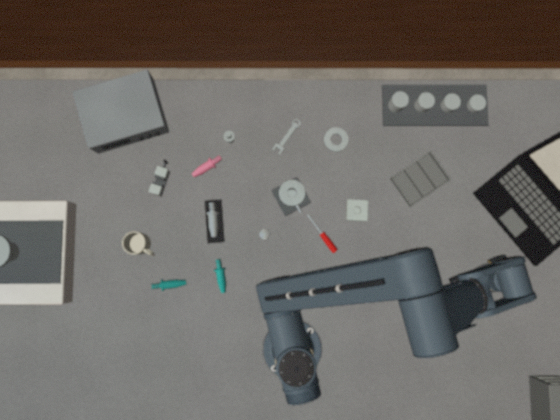

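View pics/scene.png

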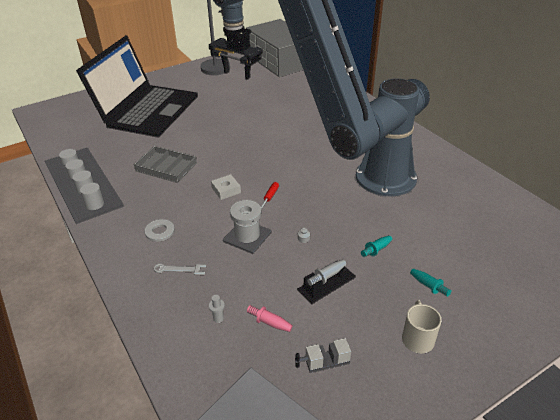

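Run:
```python
from h import *
t=np.load("top.npz");s=np.load("scene.npz")
K,T=t["K"],t["T"]
for n,px,z in(("cradle",(214,221),8),("plug",(213,218),48),("block",(357,210),30),("ring",(292,192),112)): print(n,plane(px,z,K,T).round())
a=cv2.resize(t["p"][190:250,190:240],None,fx=8,fy=8,interpolation=cv2.INTER_CUBIC)
b=cv2.resize(s["p"][250:310,285:365],None,fx=5,fy=5,interpolation=cv2.INTER_CUBIC)
o=np.zeros((480,800,3),np.uint8);o[:,:400]=a;o[:300,400:]=b;cv2.imwrite("pics/crop.png",o)
# black mask of cradle
g=t["p"].max(2);m=np.zeros_like(g);m[190:250,195:232]=(g[190:250,195:232]<45)*255
c=max(cv2.findContours(m,0,2)[0],key=cv2.contourArea);r=cv2.minAreaRect(c);print(r,plane(cv2.boxPoints(r),8,K,T).round())
```

```text
cradle [[460. 282.   8.]]
plug [[467. 281.  48.]]
block [[ 496. -242.   30.]]
ring [[552.  -2. 112.]]
((217.5, 206.5), (9.0, 3.0), 90.0) [[530. 276.   8.]
 [530. 265.   8.]
 [497. 264.   8.]
 [497. 275.   8.]]
```

View pics/crop.png

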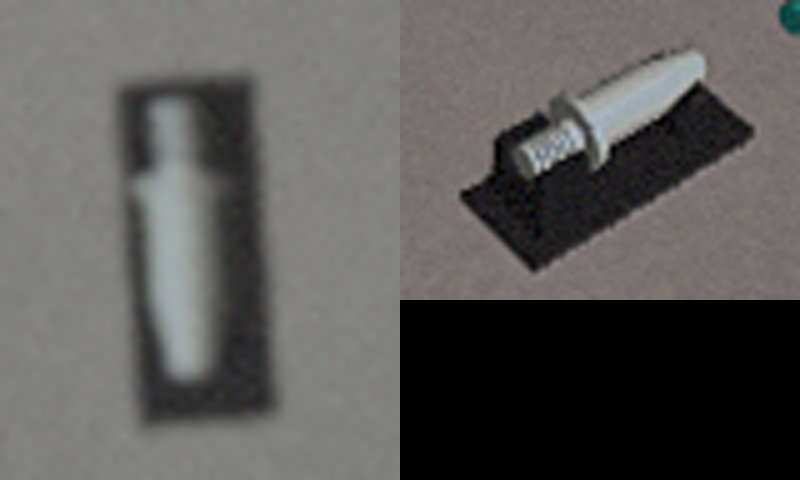

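The plug is the grey one in the black cradle. In the top view it sits at about (213,220), handle up-image and nose toward the robot, with the flange near (213,213). Rejected look-alikes: pink (206,166), turquoise (169,284) and (221,275), and the standing straight plug (229,136). The block is at (357,210) and the clamp at (292,193). I'll move over the block and the clamp and look with the wrist camera on the way.

servo_tool:
  motion:
    - [1,[0.96,1.32,0.26],-0.8]
    - [1,[1.92,2.64,0.52],-1.6]
    - [1,[2.88,3.96,0.78],-2.4]
    - [1,[3.84,5.28,1.04],-3.2]
    - [1,[4.8,6.6,1.3],-4.2]

```text
clock: 0.52
tool_pos: [378.7, -402.3, 268.8]
ee_rot: [[0.999, 0.055, -0.001], [0.055, -0.999, 0.001], [-0.0, -0.001, -1.0]]
ft_force: [0.5, -0.0, 0.8]
grip_width: 87.2
finger_force: 0.0
```

servo_tool:
  motion:
    - [1,[0.96,1.32,0.26],0]
    - [1,[1.92,2.64,0.52],0]
    - [1,[2.88,3.96,0.78],0]
    - [1,[3.84,5.28,1.04],0]
    - [1,[4.8,6.6,1.3],0]

```text
clock: 0.93
tool_pos: [498.7, -237.1, 301.6]
ee_rot: [[0.998, 0.059, -0.001], [0.059, -0.998, 0.001], [-0.001, -0.001, -1.0]]
ft_force: [0.4, -0.7, -0.3]
grip_width: 87.0
finger_force: 0.0
```

Run:
```python
from h import *
s=ctrl.read_state();print(s["clock"],s["tool_pos"],s["ee_rot"][0],s["joint_pos"],np.abs(s["joint_vel"]).max())
p,d,K,T=snap("wrist");cv2.imwrite("pics/w1.png",p);np.savez("w1.npz",p=p,d=d,K=K,T=T);print(K,(-T[:3,:3].T@T[:3,3]).round(),T[:3,:3].round(2))
```

```text
0.9333 [ 498.73314124 -237.13363679  301.55809832] [ 9.98251327e-01  5.91087507e-02 -6.65705555e-04] [-3.70253914e+01  2.04715530e+01  8.79521672e+01  3.11070198e-04
  7.16242775e+01  4.95858428e+01] 51.89405300427112
[[325.1922621    0.         282.60709905]
 [  0.         325.1922621  211.21788525]
 [  0.           0.           1.        ]] [ 581. -232.  449.] [[ 0.06 -1.   -0.  ]
 [ 0.95  0.06 -0.3 ]
 [ 0.3   0.02  0.95]]
```

View pics/w1.png

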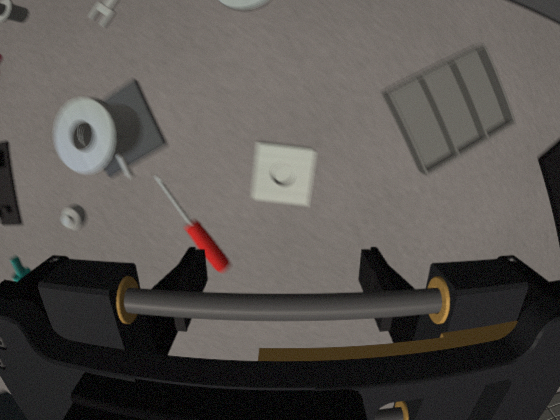

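servo_tool:
  motion:
    - [1,[-0.2,1.6,0],0]
    - [1,[-0.4,3.2,0],0]
    - [1,[-0.6,4.8,0],0]
    - [1,[-0.6,5.6,0],0]
    - [1,[-0.6,5.6,0],0]

```text
clock: 1.4
tool_pos: [481.5, -94.8, 301.2]
ee_rot: [[0.998, 0.064, -0.002], [0.064, -0.998, 0.003], [-0.002, -0.003, -1.0]]
ft_force: [-0.4, -0.6, 0.0]
grip_width: 87.1
finger_force: 0.0
```

```bash
cat > m.py <<'E'
from h import *
def world(m,z,K,T):
    """largest contour of mask as world points on plane z"""
    c=max(cv2.findContours(m.astype(np.uint8),0,1)[0],key=cv2.contourArea)
    return c[:,0],plane(c[:,0],z,K,T,True)[:,:2]
def near(c,rad,K,T,z,shape=(420,560)):
    v,u=np.mgrid[:shape[0],:shape[1]]; P=plane(np.c_[u.ravel(),v.ravel()],z,K,T,True)
    return (np.hypot(*(P[:,:2]-c).T)<rad).reshape(shape)
def circ(P):
    P=P.astype(np.float32)
    for _ in range(5):
        s=np.linalg.lstsq(np.c_[2*P,np.ones(len(P))],(P**2).sum(1),rcond=None)[0]; r=np.sqrt(s[2]+s[0]**2+s[1]**2)
        e=np.abs(np.hypot(*(P-s[:2]).T)-r); P=P[e<=max(np.percentile(e,90),.5)]
    return s[:2].round(1),round(float(r),1),round(float(e.std()),2)
E
python3 - <<'E'
from m import *
p,d,K,T=snap("wrist");cv2.imwrite("pics/w2.png",p);np.savez("w2.npz",p=p,d=d,K=K,T=T)
s=ctrl.read_state();print(s["clock"],s["tool_pos"])
for f in("w1","w2"):
    q=np.load(f+".npz");p,K,T=q["p"],q["K"],q["T"];g=cv2.cvtColor(p,6)
    try:
        k=near([496,-240],75,K,T,30);th=(g>150)&k;_,P=world(th,30,K,T);r=cv2.minAreaRect(P.astype(np.float32));print(f,"block",r)
        k=near(r[0],22,K,T,30);x=g[k];_,P=world((g<(np.percentile(x,90)-25))&k,30,K,T);print(" pocket",circ(P),len(P))
    except Exception as e: print(e)
    try:
        k=near([552,-2],62,K,T,112);x=cv2.threshold(g[k],0,255,8)[0];u,P=world((g>x)&k,112,K,T);print(f,"ring",x,circ(P),len(P))
        k=near(circ(P)[0],28,K,T,112);x=cv2.threshold(g[k],0,255,8)[0];u,P=world((g<x)&k,112,K,T);print(" bore",x,circ(P),len(P))
    except Exception as e: print(e)
E
```

```text
1.45 [482.45051479 -97.19255695 301.36223706]
w1 block ((499.769775390625, -236.56619262695312), (76.13920593261719, 73.89691925048828), 86.78474426269531)
 pocket (array([ 500.5, -236.4]), 15.5, 0.43) 51
w1 ring 104.0 (array([551.9,   9.4]), 52.1, 1.3) 287
 bore 112.0 (array([554.6,   3.2]), 16.2, 0.14) 70
w2 block ((497.9211120605469, -240.669677734375), (74.38057708740234, 74.16185760498047), 86.62896728515625)
 pocket (array([ 497.8, -240. ]), 14.2, 0.31) 58
w2 ring 124.0 (array([552.,   0.]), 44.7, 0.14) 270
 bore 106.0 (array([ 5.521e+02, -1.000e-01]), 17.0, 0.15) 90
```

View pics/w2.png

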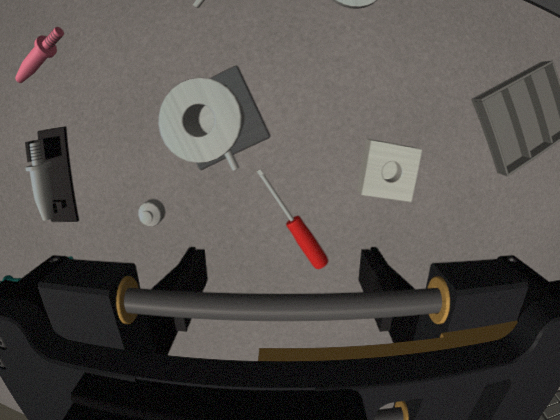

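The ring is at (200,120) and the pocket at (391,171) in this view, both measured cleanly. The cradle with the plug is at the left, around (45,180). Moving over the cradle next.

servo_tool:
  motion:
    - [1,[-0.2,1.6,0],0]
    - [1,[-0.4,3.2,0],0]
    - [1,[-0.6,4.8,0],0]
    - [1,[-0.8,6.4,0],0]
    - [1,[-0.9,7.7,0],0]

```text
clock: 1.87
tool_pos: [460.5, 94.2, 301.4]
ee_rot: [[0.998, 0.058, -0.0], [0.058, -0.998, 0.0], [-0.0, -0.0, -1.0]]
ft_force: [0.7, -0.0, -0.5]
grip_width: 87.3
finger_force: 0.0
```

servo_tool:
  motion:
    - [1,[-0.2,1.6,0],0]
    - [1,[-0.4,3.2,0],0]
    - [1,[-0.6,4.8,0],0]
    - [1,[-0.8,6.4,0],0]
    - [1,[-0.9,7.7,0],0]

```text
clock: 2.28
tool_pos: [438.6, 287.4, 301.4]
ee_rot: [[0.998, 0.059, 0.0], [0.059, -0.998, 0.0], [0.0, -0.0, -1.0]]
ft_force: [0.2, -0.1, -0.1]
grip_width: 86.8
finger_force: 0.0
```

servo_tool:
  motion:
    - [1,[0,0,0],0]
    - [1,[0,0,0],0]
    - [1,[0,0,0],0]

```text
clock: 2.53
tool_pos: [438.9, 284.7, 301.1]
ee_rot: [[0.998, 0.059, -0.0], [0.059, -0.998, -0.001], [-0.0, 0.001, -1.0]]
ft_force: [-0.7, 0.6, 0.2]
grip_width: 86.6
finger_force: 0.0
```

Run:
```python
from m import *
p,d,K,T=snap("wrist");np.savez("w3.npz",p=p,d=d,K=K,T=T)
s=ctrl.read_state();print(s["clock"],s["tool_pos"],s["ee_rot"][0][:2])
g=cv2.cvtColor(p,6)
k=near([462,281],85,K,T,48);x=cv2.threshold(g[k],0,255,8)[0]
k2=near([462,281],95,K,T,8);m=((p.max(2)<50)&k2);_,P=world(m,8,K,T);r=cv2.minAreaRect(P.astype(np.float32));print("cradle",r)
# flange top spots via plane 48
q=cv2.resize(p[60:280,160:400],None,fx=2.5,fy=2.5);cv2.imwrite("pics/c3.png",q)
```

```text
2.5833 [438.8603555  284.31456791 301.17809803] [0.99834456 0.05751434]
cradle ((461.76507568359375, 283.707275390625), (156.99119567871094, 62.104103088378906), 4.1771559715271)
```

View pics/c3.png

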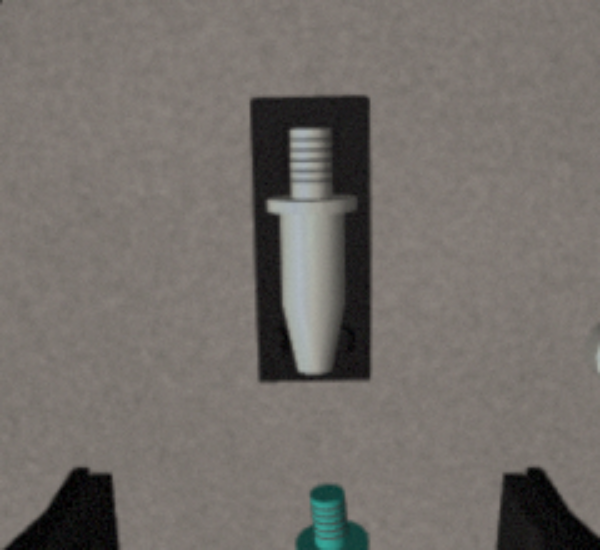

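Run:
```python
from m import *
q=np.load("w3.npz");p,K,T=q["p"],q["K"],q["T"]
f=lambda L,z:plane(np.array(L)/2.5+[160,60],z,K,T,True).round(1)
F=f([(267,205),(357,203)],48);print(F,F.mean(0),np.degrees(np.arctan2(F[0,0]-F[1,0],F[0,1]-F[1,1])))
print("handle",f([(290,165),(332,165)],48).mean(0),"body",f([(281,240),(345,240)],48).mean(0),"nose",f([(296,371),(334,371)],48).mean(0))
print("pred flange",np.array([461.8,283.7])+25*np.array([np.cos(.073),np.sin(.073)]))
b=plane(np.argwhere((p[...,0].astype(int)-p[...,2]>40))[:, ::-1],30,K,T,True);print("turq",b.min(0),b.max(0))
```

```text
[[483.7 307.   48. ]
 [487.3 262.9  48. ]] [485.5  284.95  48.  ] -4.666858371439023
handle [504.7 286.6  48. ] body [467.55 283.35  48.  ] nose [399.85 278.25  48.  ]
pred flange [486.73341708 285.52337953]
turq [210.09122272 242.9155271   30.        ] [326.16367381 394.4088011   30.        ]
```

servo_tool:
  motion:
    - [1,[0.6,0,-1.5],0.2]
    - [1,[1.2,0,-3],0.2]
    - [1,[1.78,0,-4.6],0.2]
    - [1,[1.78,0,-6.2],0.2]
    - [1,[1.78,0,-7.6],0.2]

```text
clock: 3.0
tool_pos: [484.1, 283.4, 109.5]
ee_rot: [[0.997, 0.073, 0.0], [0.073, -0.997, -0.0], [0.0, 0.0, -1.0]]
ft_force: [-0.1, -0.3, -0.2]
grip_width: 87.7
finger_force: 0.0
```

servo_tool:
  motion:
    - [1,[0,0,-0.6],0]
    - [1,[0,0,-1.2],0]
    - [1,[0,0,-1.8],0]
    - [1,[0,0,-2.3],0]
    - [1,[0,0,-2.72],0]

```text
clock: 3.42
tool_pos: [483.4, 283.7, 42.5]
ee_rot: [[0.997, 0.074, -0.001], [0.074, -0.997, -0.001], [-0.001, 0.001, -1.0]]
ft_force: [0.4, 0.1, 0.1]
grip_width: 87.2
finger_force: 0.0
```

servo_tool:
  motion:
    - [0.6,[0,0,0],0]
    - [0.45,[0,0,0],0]
    - [0.4,[0,0,0],0]
    - [0.4,[0,0,0],0]
    - [0.4,[0,0,0],0]

```text
clock: 3.83
tool_pos: [483.3, 286.0, 44.5]
ee_rot: [[0.997, 0.077, 0.002], [0.077, -0.997, 0.001], [0.002, -0.0, -1.0]]
ft_force: [-0.8, 0.2, 0.2]
grip_width: 61.4
finger_force: 0.0
```

servo_tool:
  motion:
    - [0.4,[0,0,0],0]
    - [0.4,[0,0,0],0]
    - [0.4,[0,0,0],0]
    - [0.4,[0,0,0],0]
    - [0.4,[0,0,0],0]

```text
clock: 4.25
tool_pos: [482.9, 286.0, 43.9]
ee_rot: [[0.997, 0.077, 0.001], [0.077, -0.997, 0.0], [0.001, -0.0, -1.0]]
ft_force: [-0.2, 0.4, 2.7]
grip_width: 42.3
finger_force: 30.0
```

servo_tool:
  motion:
    - [0.4,[0,0,0.1],0]
    - [0.4,[0,0,0.2],0]
    - [0.4,[0,0,0.4],0]
    - [0.4,[0,0,0.6],0]
    - [0.4,[0,0,0.8],0]

```text
clock: 4.67
tool_pos: [482.5, 285.8, 63.9]
ee_rot: [[0.997, 0.077, -0.001], [0.077, -0.997, -0.0], [-0.001, 0.0, -1.0]]
ft_force: [0.5, -0.2, -1.8]
grip_width: 42.6
finger_force: 30.0
```

Run:
```python
from h import *
s=ctrl.read_state();print(s["clock"],s["tool_pos"],s["ft_force"],s["wrist_torque"],s["grip_width"],s["finger_force"])
p,d,K,T=snap("wrist");a=p[150:420,160:400]
q,d,K,T=snap("scene");b=q[220:340,265:385]
o=np.zeros((540,800,3),np.uint8);o[:450,:400]=cv2.resize(a,(400,450));o[:400,400:]=cv2.resize(b,(400,400));cv2.imwrite("pics/lift.png",o)
```

```text
4.6667 [482.45545322 285.8063175   63.8829104 ] [ 0.54937382 -0.21334822 -1.82540371] [-0.04626517 -0.03314203 -0.00171588] 42.5720196524672 29.986885590478778
```

View pics/lift.png

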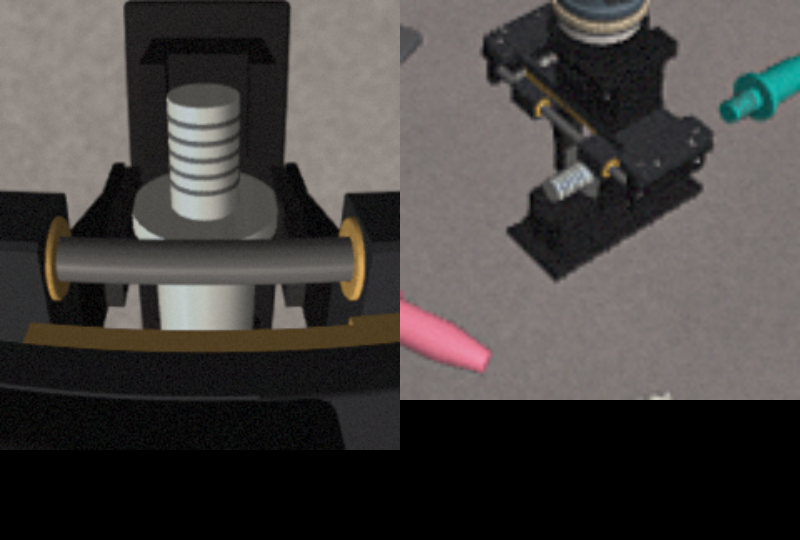

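The lift worked: the flange is held between the pads and the plug is swinging nose-down by itself, with the handle rising at (205,150) in the left panel. Lifting clear.

servo_tool:
  motion:
    - [0.4,[0,0,0.6],0]
    - [0.4,[0,0,1.3],0]
    - [0.4,[0,0,2.0],0]
    - [0.4,[0,0,2.7],0]
    - [0.4,[0,0,3.4],0]

```text
clock: 5.18
tool_pos: [482.3, 285.7, 149.2]
ee_rot: [[0.997, 0.077, -0.001], [0.077, -0.997, -0.0], [-0.001, 0.0, -1.0]]
ft_force: [0.4, -0.5, -2.7]
grip_width: 42.5
finger_force: 30.0
```

servo_tool:
  motion:
    - [0.4,[0,0,0.8],0]
    - [0.4,[0,0,1.6],0]
    - [0.4,[0,0,2.4],0]
    - [0.4,[0,0,3.2],0]
    - [0.4,[0,0,4],0]

```text
clock: 5.6
tool_pos: [482.1, 285.7, 249.4]
ee_rot: [[0.997, 0.077, -0.001], [0.077, -0.997, -0.0], [-0.001, 0.0, -1.0]]
ft_force: [0.7, -0.4, -2.2]
grip_width: 42.4
finger_force: 30.0
```

Run:
```python
from h import *
s=ctrl.read_state();print(s["clock"],s["tool_pos"],s["ft_force"],s["grip_width"],s["finger_force"])
p,d,K,T=snap("wrist");a=p[150:420,160:400]
q,d,K,T=snap("scene");b=q[190:310,265:385]
o=np.zeros((540,800,3),np.uint8);o[:450,:400]=cv2.resize(a,(400,450));o[:400,400:]=cv2.resize(b,(400,400));cv2.imwrite("pics/lift2.png",o)
```

```text
5.6 [482.06160625 285.66999697 249.38445179] [ 0.66001097 -0.36241187 -2.23975651] 42.37865276983738 29.98681099154055
```

View pics/lift2.png

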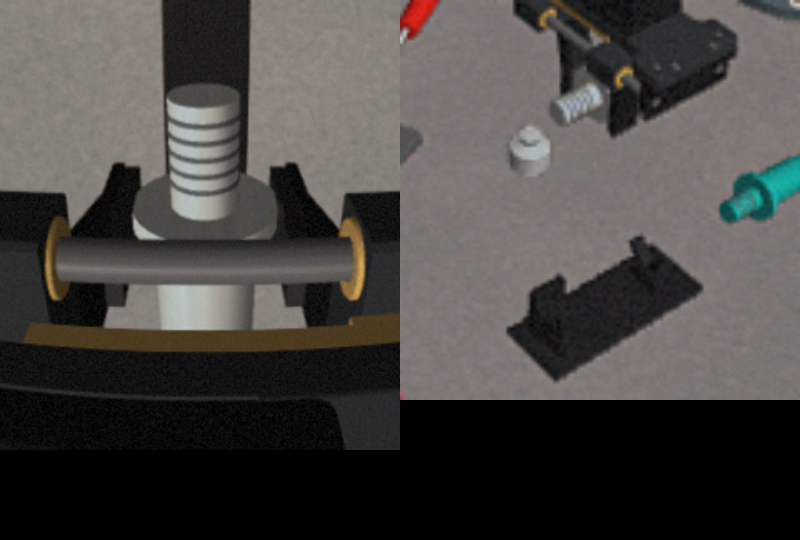

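The grip holds the plug level: it has not swung, so friction in the pads holds it. I'll pivot it in the grip against the fixed cradle. First I turn 90° and lower with the handle over the edge of a cheek, which lifts the handle. Then I push the nose against the cheek's side.

servo_tool:
  motion:
    - [0.4,[0.3,-0.4,0],1.4]
    - [0.4,[0.6,-0.8,0],2.8]
    - [0.4,[0.9,-1.2,0],4.2]
    - [0.4,[1.2,-1.6,0],5.6]
    - [0.4,[1.32,-2.12,0],7]

```text
clock: 6.12
tool_pos: [515.8, 232.5, 246.9]
ee_rot: [[0.769, 0.639, -0.001], [0.639, -0.769, -0.0], [-0.001, -0.001, -1.0]]
ft_force: [0.6, -0.3, -1.5]
grip_width: 42.8
finger_force: 30.0
```

servo_tool:
  motion:
    - [0.4,[0,0,-0.6],1.4]
    - [0.4,[0,0,-1.2],2.8]
    - [0.4,[0,0,-1.8],4.2]
    - [0.4,[0,0,-2.4],5.6]
    - [0.4,[0,0,-3],7]

```text
clock: 6.53
tool_pos: [514.5, 232.5, 171.2]
ee_rot: [[0.263, 0.965, -0.003], [0.965, -0.263, -0.001], [-0.001, -0.003, -1.0]]
ft_force: [0.4, 0.2, -3.1]
grip_width: 42.6
finger_force: 30.0
```

servo_tool:
  motion:
    - [0.4,[0,0,-0.7],1.2]
    - [0.4,[0,0,-1.4],2.4]
    - [0.4,[0,0,-2.1],3.6]
    - [0.4,[0,0,-2.8],4]
    - [0.4,[0,0,-3.4],4]

```text
clock: 6.95
tool_pos: [514.0, 232.5, 85.9]
ee_rot: [[-0.078, 0.997, -0.004], [0.997, 0.078, -0.001], [-0.0, -0.004, -1.0]]
ft_force: [-0.4, -1.0, -1.6]
grip_width: 42.9
finger_force: 30.0
```

servo_tool:
  motion:
    - [0.4,[0,0,0],0]
    - [0.4,[0,0,0],0]
    - [0.4,[0,0,-0.2],0]
    - [0.4,[0,0,-0.4],0]
    - [0.4,[0,0,-0.5],0]

```text
clock: 7.37
tool_pos: [515.9, 232.9, 76.1]
ee_rot: [[-0.077, 0.997, 0.001], [0.997, 0.077, 0.0], [0.0, 0.001, -1.0]]
ft_force: [0.3, -0.3, -1.6]
grip_width: 42.6
finger_force: 30.0
```

Run:
```python
from h import *
s=ctrl.read_state();print(s["clock"],s["tool_pos"],s["ft_force"],s["wrist_torque"],s["ee_rot"][0],s["ee_rot"][1])
```

```text
7.3667 [515.87538158 232.90000647  76.11257229] [ 0.31572758 -0.29477114 -1.61553794] [-0.01138477 -0.09906206  0.01636784] [-7.66032688e-02  9.97061361e-01  7.62455517e-04] [9.97061644e-01 7.66031452e-02 1.89943304e-04]
```

servo_tool:
  motion:
    - [0.4,[0,0,-0.3],0]
    - [0.4,[0,0,-0.6],0]
    - [0.4,[0,0,-0.75],0]
    - [0.4,[0,0,-0.85],0]
    - [0.4,[0,0,-0.95],0]

```text
clock: 7.78
tool_pos: [515.3, 232.4, 52.0]
ee_rot: [[-0.077, 0.997, -0.001], [0.997, 0.077, -0.001], [-0.001, -0.001, -1.0]]
ft_force: [-1.3, -2.0, 1.4]
grip_width: 42.7
finger_force: 30.0
```

servo_tool:
  motion:
    - [0.4,[0,0,-0.06],0]
    - [0.4,[0,0,-0.12],0]
    - [0.4,[0,0,-0.16],0]
    - [0.4,[0,0,-0.2],0]

```text
clock: 8.12
tool_pos: [515.6, 232.6, 47.4]
ee_rot: [[-0.077, 0.997, -0.0], [0.997, 0.077, -0.0], [-0.0, -0.0, -1.0]]
ft_force: [-1.0, -2.8, 1.2]
grip_width: 42.3
finger_force: 30.0
```

servo_tool:
  motion:
    - [0.4,[0,0,-0.04],0]
    - [0.4,[0,0,-0.08],0]
    - [0.4,[0,0,-0.12],0]
    - [0.4,[0,0,-0.12],0]

```text
clock: 8.45
tool_pos: [515.7, 232.9, 44.1]
ee_rot: [[-0.077, 0.997, -0.0], [0.997, 0.077, 0.0], [0.0, -0.0, -1.0]]
ft_force: [-0.8, -3.1, 0.4]
grip_width: 42.3
finger_force: 30.0
```

Run:
```python
from m import *
s=ctrl.read_state();print(s["clock"],s["tool_pos"],s["ft_force"])
p,d,K,T=snap("wrist");np.savez("w4.npz",p=p,d=d,K=K,T=T);cv2.imwrite("pics/w4.png",p)
# handle end face: bright region in the centre column, express at tool frame
g=cv2.cvtColor(p,6);print((g[150:330:6,278:284].mean(1)).round())
print(d[150:330:6,281].round())
```

```text
8.45 [515.65579168 232.8874683   44.11030295] [-0.83578862 -3.11400759  0.43173289]
[ 39.  36.  39.  36.  36.  38.  37.  37.  30.  26. 220. 218. 218. 219.
 220. 219. 160. 122.  95. 153. 163. 163. 162. 160.  85. 117. 130. 122.
  91. 158.]
[153. 153. 153. 155. 156. 157. 158. 157. 158. 148. 143. 140. 138. 135.
 133. 132. 130. 133. 135. 139. 142. 143. 148. 152.  90.  88.  88.  87.
  88. 163.]
```

```bash
cat > tilt.py <<'E'
from m import *
def wcloud(d,K,T):
    v,u=np.mgrid[:d.shape[0],:d.shape[1]]; px=np.c_[u.ravel(),v.ravel()]
    o,r=ray(px,K,T,True); z=-(r@T[2,:3])
    return (o+r*(d.ravel()/z)[:,None]).reshape(*d.shape,3)
def tilt(f=None):
    s=ctrl.read_state(); p,d,K,T=snap("wrist"); g=cv2.cvtColor(p,6); P=wcloud(d,K,T)
    k=np.zeros(g.shape,bool);k[120:300,235:330]=1
    n,L,st,c=cv2.connectedComponentsWithStats(((g>195)&k&(d>0)).astype(np.uint8))
    i=1+np.argmax(st[1:,4]); Q=P[cv2.erode((L==i).astype(np.uint8),np.ones((3,3)))>0]; m=Q.mean(0)
    nn=np.linalg.svd(Q-m)[2][2]; nn*=np.sign(nn[2]); R=np.array(s["ee_rot"]); b=(m-s["tool_pos"])@R
    print("clk",s["clock"],"tcp",np.round(s["tool_pos"],1),"end face",m.round(1),"in tool",b.round(1),"normal",nn.round(3),"theta from level",np.degrees(np.arcsin(nn[2])).round(1),"n",len(Q),st[i])
    return p
if __name__=="__main__": tilt()
E
python3 tilt.py
```

```text
clk 8.5 tcp [515.7 232.9  44.2] end face [515.5 238.1  49.8] in tool [ 5.3  0.3 -5.6] normal [-0.09   0.907  0.412] theta from level 24.4 n 1506 [ 240  246   86   47 1858]
```

servo_tool:
  motion:
    - [0.4,[0,0,0.5],0]
    - [0.4,[0,0,1.2],0]
    - [0.4,[0,0,2],0]
    - [0.4,[0,0,2.7],0]
    - [0.4,[0,0,3.2],0]

```text
clock: 8.97
tool_pos: [516.6, 233.8, 125.7]
ee_rot: [[-0.076, 0.997, 0.003], [0.997, 0.076, 0.002], [0.002, 0.003, -1.0]]
ft_force: [-0.3, -0.2, -1.9]
grip_width: 42.3
finger_force: 30.0
```

servo_tool:
  motion:
    - [0.4,[-0.1,1.2,0],0]
    - [0.4,[-0.2,2.5,0],0]
    - [0.4,[-0.3,3.8,0],0]
    - [0.4,[-0.4,5.1,0],0]
    - [0.4,[-0.47,6.27,0],0]

```text
clock: 9.38
tool_pos: [503.5, 392.3, 124.2]
ee_rot: [[-0.077, 0.997, 0.001], [0.997, 0.077, 0.002], [0.002, 0.001, -1.0]]
ft_force: [0.6, 0.7, -1.9]
grip_width: 42.9
finger_force: 30.0
```

servo_tool:
  motion:
    - [0.4,[0,0,0],0]
    - [0.4,[0,0,-0.6],0]
    - [0.4,[0,0,-1.2],0]
    - [0.4,[0,0,-1.8],0]
    - [0.4,[0,0,-2.32],0]

```text
clock: 9.8
tool_pos: [503.6, 390.0, 65.1]
ee_rot: [[-0.077, 0.997, -0.0], [0.997, 0.077, 0.001], [0.001, -0.0, -1.0]]
ft_force: [-0.4, 0.1, -0.9]
grip_width: 42.6
finger_force: 30.0
```

servo_tool:
  motion:
    - [0.4,[0,0,0],0]
    - [0.4,[0.01,-0.15,0.1],0]
    - [0.4,[0.02,-0.3,0.35],0]
    - [0.4,[0.03,-0.44,0.64],0]
    - [0.4,[0.03,-0.44,0.64],0]

```text
clock: 10.22
tool_pos: [505.9, 379.3, 85.0]
ee_rot: [[-0.076, 0.997, 0.004], [0.997, 0.076, 0.003], [0.003, 0.004, -1.0]]
ft_force: [-2.2, 3.3, -1.1]
grip_width: 42.4
finger_force: 30.0
```

```bash
python3 tilt.py
```

```text
Traceback (most recent call last):
  File "tilt.py", line 14, in <module>
    if __name__=="__main__": tilt()
                             ~~~~^^
  File "tilt.py", line 10, in tilt
    i=1+np.argmax(st[1:,4]); Q=P[cv2.erode((L==i).astype(np.uint8),np.ones((3,3)))>0]; m=Q.mean(0)
        ~~~~~~~~~^^^^^^^^^^
ValueError: attempt to get argmax of an empty sequence
```

servo_tool:
  motion:
    - [0.4,[0.01,-0.15,0.2],0]
    - [0.4,[0.03,-0.34,0.48],0]
    - [0.4,[0.05,-0.55,0.7],0]
    - [0.4,[0.06,-0.76,0.9],0]
    - [0.4,[0.06,-0.76,0.9],0]

```text
clock: 10.68
tool_pos: [507.7, 359.7, 106.7]
ee_rot: [[-0.076, 0.997, 0.004], [0.997, 0.076, 0.002], [0.001, 0.004, -1.0]]
ft_force: [0.5, 2.7, 0.2]
grip_width: 42.5
finger_force: 30.0
```

```bash
sed -i 's/g>195/(g>120)\&(d<165)\&(P[...,2]>ctrl.read_state()["tool_pos"][2]-5)/' tilt.py
python3 - <<'E'
from tilt import *
p=tilt(); cv2.imwrite("pics/w5.png",p)
p,d,K,T=snap("wrist");P=wcloud(d,K,T);s=ctrl.read_state();b=(P-s["tool_pos"])@np.array(s["ee_rot"]);g=cv2.cvtColor(p,6)
for r in range(130,300,8):print(r,b[r,281].round(),g[r,281])
E
```

```text
clk 10.6833 tcp [507.7 359.7 106.7] end face [506.3 376.8 125.9] in tool [ 17.2  -0.  -19.2] normal [ 0.068 -0.867  0.494] theta from level 29.6 n 3805 [ 240  231   86   63 4360]
130 [ 69.  -1. 107.] 124
138 [ 63.  -1. 106.] 123
146 [ 56.  -1. 108.] 124
154 [ 50.  -1. 106.] 120
162 [ 44.  -1. 107.] 127
170 [ 37.  -1. 106.] 117
178 [ 31.  -1. 105.] 125
186 [ 24.  -1. 106.] 121
194 [ 18.  -1. 106.] 123
202 [ 11.  -1. 106.] 130
210 [  4.  -1. 106.] 123
218 [ -3.  -1. 106.] 118
226 [ -9.  -1. 106.] 126
234 [23. -1.  5.] 169
242 [ 33.  -0. -29.] 168
250 [ 30.  -0. -32.] 167
258 [ 27.  -0. -33.] 167
266 [ 25.  -0. -35.] 173
274 [ 23.  -0. -37.] 170
282 [ 20.  -0. -39.] 169
290 [ 12.  -0. -33.] 73
298 [ 33.  -0. -70.] 80
```

servo_tool:
  motion:
    - [0.4,[0.02,-0.25,0.2],0]
    - [0.4,[0.04,-0.49,0.36],0]
    - [0.4,[0.06,-0.75,0.5],0]
    - [0.4,[0.08,-1.03,0.62],0]
    - [0.4,[0.1,-1.3,0.72],0]

```text
clock: 11.2
tool_pos: [508.5, 325.8, 122.8]
ee_rot: [[-0.076, 0.997, -0.001], [0.997, 0.076, -0.001], [-0.001, -0.001, -1.0]]
ft_force: [0.4, 1.9, -3.1]
grip_width: 42.6
finger_force: 30.0
```

servo_tool:
  motion:
    - [0.4,[0.01,-0.15,0.05],0]
    - [0.4,[0.02,-0.3,0.08],0]
    - [0.4,[0.03,-0.45,0.1],0]
    - [0.4,[0.04,-0.54,0.1],0]
    - [0.4,[0.04,-0.54,0.1],0]

```text
clock: 11.62
tool_pos: [509.4, 313.2, 125.4]
ee_rot: [[-0.076, 0.997, -0.001], [0.997, 0.076, -0.0], [-0.0, -0.001, -1.0]]
ft_force: [-1.2, 2.1, -1.3]
grip_width: 42.4
finger_force: 30.0
```

```bash
cat > prof.py <<'E'
from tilt import *
s=ctrl.read_state();p,d,K,T=snap("wrist");P=wcloud(d,K,T);b=(P-s["tool_pos"])@np.array(s["ee_rot"]);g=cv2.cvtColor(p,6)
print(s["clock"],np.round(s["tool_pos"],1),s["ft_force"])
for r in range(226,330,5):print(r,b[r,281].round(1),b[r,265].round(1),g[r,281])
cv2.imwrite("pics/prof.png",p[180:420,130:430])
E
python3 prof.py
```

```text
11.6167 [509.4 313.2 125.4] [-1.17050372  2.13484196 -1.32003768]
226 [21.2 -0.9 21.6] [ 16.9 -10.4  33.3] 137
231 [27.6 -0.8 -3.1] [ 16.9 -10.   25. ] 137
236 [26.1 -0.7 -5.9] [25.6 -8.3 -4.6] 170
241 [23.7 -0.8 -6.2] [23.8 -8.3 -6.6] 169
246 [21.2 -0.8 -6.2] [21.4 -8.3 -6.9] 172
251 [18.7 -0.8 -6.5] [18.9 -8.3 -7.1] 171
256 [16.1 -0.8 -6.7] [15.9 -8.4 -6.1] 173
261 [ 15.9  -0.7 -11.6] [13.  -8.5 -5.7] 136
266 [ 15.7  -0.7 -16.4] [10.8 -8.5 -6.9] 110
271 [ 15.2  -0.7 -20.3] [ 11.5  -8.2 -13.3] 108
276 [ 15.8  -0.7 -26.1] [ 12.1  -7.9 -19.2] 87
281 [ 15.4  -0.7 -29.6] [ 12.4  -7.6 -24.4] 73
286 [ 15.7  -0.6 -34.3] [ 13.6  -7.3 -30.8] 100
291 [ 15.4  -0.6 -37.7] [ 12.8  -7.2 -33.4] 135
296 [ 33.1  -0.4 -69.4] [ 32.9  -5.  -69.2] 75
301 [ 33.4  -0.4 -72.5] [ 32.8  -4.9 -71.6] 98
306 [ 31.7  -0.4 -72.5] [ 31.6  -4.9 -72.3] 104
311 [ 30.2  -0.4 -72.7] [ 30.4  -4.9 -73. ] 100
316 [ 28.3  -0.4 -72.5] [ 29.1  -4.9 -73.6] 83
321 [  2.6  -0.6 -40.4] [  2.8  -7.1 -40.6] 147
326 [  0.8  -0.6 -41.3] [  0.5  -7.1 -41. ] 171
```

View pics/prof.png

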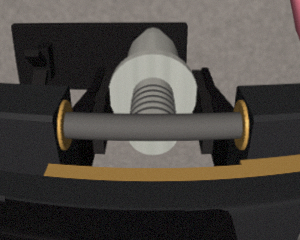

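The view confirms the plug is upright: the flange disc is at (153,85) and the handle is seen end-on at (150,115). Lifting it clear and carrying it to the pocket.

servo_tool:
  motion:
    - [0.4,[0,0.06,0.3],0]
    - [0.4,[0,0.06,1.2],0]
    - [0.4,[0,0.06,2.2],0]
    - [0.4,[0,0.06,3.2],0]
    - [0.4,[0,0.06,4.2],0]

```text
clock: 12.08
tool_pos: [509.1, 314.7, 231.4]
ee_rot: [[-0.077, 0.997, -0.001], [0.997, 0.077, -0.002], [-0.002, -0.001, -1.0]]
ft_force: [-0.1, -0.4, -2.5]
grip_width: 42.2
finger_force: 30.1
```

servo_tool:
  motion:
    - [0.4,[-0.03,-1,0],0]
    - [0.4,[-0.06,-2.4,0],0]
    - [0.4,[-0.1,-3.9,0],0]
    - [0.4,[-0.13,-5.4,0],0]
    - [0.4,[-0.15,-6.9,0],0]

```text
clock: 12.5
tool_pos: [505.1, 141.0, 230.7]
ee_rot: [[-0.079, 0.997, -0.0], [0.997, 0.079, -0.001], [-0.001, -0.001, -1.0]]
ft_force: [0.1, 0.2, -1.5]
grip_width: 42.3
finger_force: 30.1
```

servo_tool:
  motion:
    - [0.4,[-0.03,-1.5,0],0]
    - [0.4,[-0.06,-3.1,0],0]
    - [0.4,[-0.1,-4.7,0],0]
    - [0.4,[-0.13,-6.3,0],0]
    - [0.4,[-0.15,-7.8,0],0]

```text
clock: 12.92
tool_pos: [501.4, -54.6, 230.7]
ee_rot: [[-0.077, 0.997, -0.001], [0.997, 0.077, -0.001], [-0.001, -0.001, -1.0]]
ft_force: [0.6, 0.4, -1.7]
grip_width: 42.3
finger_force: 30.1
```

servo_tool:
  motion:
    - [0.4,[-0.03,-1.5,0],0]
    - [0.4,[-0.06,-3.1,0],0]
    - [0.4,[-0.1,-4.7,0],0]
    - [0.4,[-0.13,-6.3,0],0]
    - [0.4,[-0.13,-7.5,0],0]

```text
clock: 13.33
tool_pos: [498.3, -243.4, 230.7]
ee_rot: [[-0.076, 0.997, -0.001], [0.997, 0.076, -0.002], [-0.002, -0.001, -1.0]]
ft_force: [1.1, 0.2, -2.4]
grip_width: 42.6
finger_force: 30.1
```

servo_tool:
  motion:
    - [0.4,[0,-0.2,0],0]
    - [0.4,[0,-0.26,0],0]
    - [0.4,[0,-0.26,0],0]
    - [0.4,[0,-0.26,0],0]

```text
clock: 13.67
tool_pos: [498.4, -244.8, 230.2]
ee_rot: [[-0.078, 0.997, -0.001], [0.997, 0.078, 0.001], [0.001, -0.001, -1.0]]
ft_force: [-0.1, 0.2, -2.5]
grip_width: 42.6
finger_force: 30.0
```

```bash
cat > axis.py <<'E'
from tilt import *
def fit():
    s=ctrl.read_state();p,d,K,T=snap("wrist");P=wcloud(d,K,T);R=np.array(s["ee_rot"]);b=(P-s["tool_pos"])@R
    print(s["clock"],np.round(s["tool_pos"],1),np.round(s["ft_force"],1),s["grip_width"])
    win=np.zeros(d.shape,bool);win[180:420,200:360]=1
    fl=win&(b[...,2]>-9)&(b[...,2]<-3)&(abs(b[...,1])<24)&(b[...,0]<32)&(b[...,0]>9)&(d>0)
    Q=b[fl];m=np.median(Q,0);n=np.linalg.svd(Q-Q.mean(0))[2][2];n*=-np.sign(n[2]);print("flange n",len(Q),"top z",m[2].round(1),"normal(tool)",n.round(3), "xmax",np.percentile(Q[:,0],99))
    for lo,hi in((-18,-11),(-26,-18),(-34,-26)):
        H=b[win&(b[...,2]>lo)&(b[...,2]<hi)&(abs(b[...,1])<9)&(b[...,0]<25)&(b[...,0]>3)&(d>0)]
        if len(H)>15: print("handle z",H[:,2].mean().round(1),circ(H[:,:2]),len(H))
    return p,d,K,T
if __name__=="__main__": fit()
E
python3 axis.py
```

```text
13.6667 [ 498.4 -244.8  230.2] [-0.1  0.2 -2.5] 42.58455239471175
flange n 2283 top z -5.1 normal(tool) [ 0.12  -0.    -0.993] xmax 26.999580847281802
handle z -14.6 (array([ 7.3, -0. ]), 9.8, 0.13) 184
handle z -22.2 (array([ 8.2, -0.1]), 9.7, 0.13) 280
handle z -30.0 (array([ 9.2, -0.1]), 9.7, 0.13) 271
```

servo_tool:
  motion:
    - [0.4,[0,0.43,-0.5],0]
    - [0.4,[0,0.43,-1.5],0]
    - [0.4,[0,0.43,-2.5],0]
    - [0.4,[0,0.43,-3.2],0]
    - [0.4,[0,0.43,-3.8],0]

```text
clock: 14.13
tool_pos: [498.4, -233.3, 134.1]
ee_rot: [[-0.079, 0.997, -0.002], [0.997, 0.079, 0.001], [0.002, -0.002, -1.0]]
ft_force: [-0.4, -0.0, -1.7]
grip_width: 42.4
finger_force: 30.0
```

servo_tool:
  motion:
    - [0.4,[0,0,-0.3],0]
    - [0.4,[0,0,-0.6],0]
    - [0.4,[0,0,-0.9],0]
    - [0.4,[0,0,-1.2],0]
    - [0.4,[0,0,-1.25],0]

```text
clock: 14.55
tool_pos: [498.7, -235.3, 103.3]
ee_rot: [[-0.077, 0.997, -0.001], [0.997, 0.077, 0.001], [0.001, -0.001, -1.0]]
ft_force: [-0.1, 0.1, -1.4]
grip_width: 42.5
finger_force: 30.0
```

servo_tool:
  motion:
    - [0.4,[0,-0.1,0],0]
    - [0.4,[0,-0.2,0],0]
    - [0.4,[0,-0.32,0],0]
    - [0.4,[0,-0.44,0],0]
    - [0.4,[0,-0.56,0],0]

```text
clock: 14.97
tool_pos: [499.0, -249.8, 104.5]
ee_rot: [[-0.076, 0.997, 0.0], [0.997, 0.076, 0.0], [0.0, 0.0, -1.0]]
ft_force: [-0.3, 2.1, -0.4]
grip_width: 42.6
finger_force: 30.0
```

```bash
python3 axis.py
```

```text
14.9667 [ 499.  -249.8  104.5] [-0.3  2.1 -0.4] 42.602358974591084
flange n 2354 top z -6.4 normal(tool) [ 0.038  0.001 -0.999] xmax 27.267813482132304
handle z -14.8 (array([ 6.1, -0.1]), 9.8, 0.13) 249
handle z -22.2 (array([ 6. , -0.1]), 9.9, 0.13) 320
handle z -29.8 (array([ 5.8, -0.1]), 10.1, 0.13) 377
```

servo_tool:
  motion:
    - [0.4,[0,0.14,0],0]
    - [0.4,[0,0.14,-0.1],0]
    - [0.4,[0,0.14,-0.22],0]
    - [0.4,[0,0.14,-0.34],0]
    - [0.4,[0,0.14,-0.46],0]

```text
clock: 15.43
tool_pos: [498.6, -245.8, 92.1]
ee_rot: [[-0.077, 0.997, -0.001], [0.997, 0.077, 0.001], [0.001, -0.001, -1.0]]
ft_force: [-0.2, 2.3, -1.3]
grip_width: 42.7
finger_force: 30.0
```

servo_tool:
  motion:
    - [0.4,[0,0,-0.05],0]
    - [0.4,[0,0,-0.1],0]
    - [0.4,[0,0,-0.12],0]
    - [0.4,[0,0,-0.12],0]

```text
clock: 15.77
tool_pos: [498.6, -245.9, 89.3]
ee_rot: [[-0.077, 0.997, -0.001], [0.997, 0.077, 0.001], [0.001, -0.001, -1.0]]
ft_force: [-0.8, 2.0, -2.1]
grip_width: 42.5
finger_force: 30.0
```

```bash
python3 axis.py
```

```text
15.7667 [ 498.6 -245.9   89.3] [-0.8  2.  -2.1] 42.45279215304938
flange n 2352 top z -6.2 normal(tool) [ 0.046  0.001 -0.999] xmax 27.221685479497495
handle z -14.8 (array([ 6.1, -0.2]), 9.9, 0.13) 250
handle z -22.3 (array([ 6.2, -0.1]), 9.9, 0.13) 317
handle z -29.8 (array([ 6.1, -0. ]), 10.2, 0.13) 344
```

servo_tool:
  motion:
    - [0.4,[0,0.02,-0.04],0]
    - [0.4,[0,0.03,-0.07],0]
    - [0.4,[0,0.03,-0.07],0]

```text
clock: 16.07
tool_pos: [499.0, -245.8, 88.9]
ee_rot: [[-0.077, 0.997, 0.0], [0.997, 0.077, -0.001], [-0.001, 0.0, -1.0]]
ft_force: [-2.5, 1.0, 6.5]
grip_width: 42.2
finger_force: 30.1
```

On the pocket floor. Releasing, then raising to the handle grip height.

servo_tool:
  motion:
    - [0.55,[0,0,0],0]
    - [0.6,[0,0,0],0]
    - [0.8,[0,0,0],0]
    - [0.9,[0,0,0],0]
    - [0.9,[0,0,0],0]

```text
clock: 16.48
tool_pos: [499.3, -245.8, 87.8]
ee_rot: [[-0.077, 0.997, 0.001], [0.997, 0.077, -0.001], [-0.001, 0.001, -1.0]]
ft_force: [0.1, -0.0, -0.1]
grip_width: 64.8
finger_force: 0.0
```

servo_tool:
  motion:
    - [0.9,[0,0,0],0]
    - [0.9,[0,0,0],0]
    - [0.9,[0,0,0.4],0]
    - [0.9,[0,0,0.9],0]
    - [0.9,[0,0,0.9],0]

```text
clock: 16.9
tool_pos: [500.2, -246.3, 112.5]
ee_rot: [[-0.077, 0.997, 0.003], [0.997, 0.077, -0.003], [-0.003, 0.003, -1.0]]
ft_force: [1.3, 0.5, -0.1]
grip_width: 78.2
finger_force: 0.0
```

Run:
```python
from tilt import *
s=ctrl.read_state();p,d,K,T=snap("wrist");P=wcloud(d,K,T)
print(s["clock"],np.round(s["tool_pos"],1),s["ft_force"],s["grip_width"])
near_=(np.hypot(P[...,0]-498,P[...,1]+240)<40)&(d>0)
F=P[near_&(P[...,2]>86)&(P[...,2]<100)]
n=np.linalg.svd(F-F.mean(0))[2][2];print("flange top",len(F),np.median(F,0).round(1),n.round(3))
for lo in range(98,132,6):
    H=P[near_&(P[...,2]>=lo)&(P[...,2]<lo+6)&(np.hypot(P[...,0]-498,P[...,1]+240)<16)]
    if len(H)>15: print(lo,circ(H[:,:2]),len(H),H[:,2].max().round(1))
cv2.imwrite("pics/rel.png",p)
```

```text
16.9 [ 500.2 -246.3  112.5] [ 1.25771486  0.47568465 -0.14436238] 78.21072565245959
flange top 2961 [ 496.7 -231.7   95.4] [-0.004  0.053  0.999]
98 (array([ 497.4, -240.1]), 10.0, 0.11) 122 103.9
104 (array([ 497.3, -240.2]), 10.4, 0.12) 170 110.0
110 (array([ 497.3, -240.1]), 10.5, 0.13) 170 116.0
116 (array([ 497.2, -239.3]), 10.2, 0.12) 194 122.0
122 (array([ 497.1, -238.9]), 9.9, 0.12) 232 128.0
128 (array([ 497.1, -237.4]), 7.5, 0.63) 1150 131.4
```

servo_tool:
  motion:
    - [0.9,[0,0.1,0.15],0]
    - [0.9,[-0.02,0.23,0.15],0]
    - [0.6,[-0.02,0.23,0.15],0]
    - [0.4,[-0.02,0.23,0.15],0]
    - [0.15,[-0.02,0.23,0.15],0]

```text
clock: 17.37
tool_pos: [498.3, -239.4, 113.7]
ee_rot: [[-0.077, 0.997, -0.001], [0.997, 0.077, 0.0], [0.0, -0.001, -1.0]]
ft_force: [-0.4, -0.5, -0.3]
grip_width: 65.3
finger_force: 0.0
```

servo_tool:
  motion:
    - [0.15,[0,0,0],0]
    - [0.15,[0,0,0],0]
    - [0.15,[0,0,0],0]
    - [0.15,[0,0,0],0]
    - [0.15,[0,0,0],0]

```text
clock: 17.78
tool_pos: [498.4, -239.7, 114.0]
ee_rot: [[-0.077, 0.997, -0.0], [0.997, 0.077, 0.0], [0.0, -0.0, -1.0]]
ft_force: [-0.6, -0.1, -0.6]
grip_width: 33.1
finger_force: 0.0
```

servo_tool:
  motion:
    - [0.15,[0,0,0],0]
    - [0.15,[0,0,0],0]
    - [0.15,[0,0,0],0]
    - [0.15,[0,0,0],0]
    - [0.15,[0,0,0],0]

```text
clock: 18.2
tool_pos: [498.4, -239.7, 114.0]
ee_rot: [[-0.077, 0.997, -0.0], [0.997, 0.077, -0.0], [-0.0, -0.0, -1.0]]
ft_force: [-0.2, 0.2, 0.0]
grip_width: 19.2
finger_force: 30.0
```

servo_tool:
  motion:
    - [0.15,[0,0,0.2],0]
    - [0.15,[0,0,0.7],0]
    - [0.15,[0,0,1.4],0]
    - [0.15,[0,0,2.2],0]
    - [0.15,[0,0,3],0]

```text
clock: 18.62
tool_pos: [497.9, -239.2, 189.5]
ee_rot: [[-0.077, 0.997, -0.001], [0.997, 0.077, 0.001], [0.001, -0.001, -1.0]]
ft_force: [0.0, -0.1, -1.4]
grip_width: 19.2
finger_force: 30.0
```

servo_tool:
  motion:
    - [0.15,[0,0,0.8],0]
    - [0.15,[0,0,1.6],0]
    - [0.15,[0,0,2.2],0]
    - [0.15,[0,0,2.2],0]

```text
clock: 18.95
tool_pos: [500.0, -240.7, 247.4]
ee_rot: [[-0.077, 0.997, 0.006], [0.997, 0.077, -0.004], [-0.005, 0.005, -1.0]]
ft_force: [0.1, -0.3, -1.6]
grip_width: 19.1
finger_force: 30.0
```

servo_tool:
  motion:
    - [0.15,[0.2,1,0],0]
    - [0.15,[0.4,2,0],0]
    - [0.15,[0.6,3,0],0]
    - [0.15,[0.84,4,0],0]
    - [0.15,[1.07,4.8,0],0]

```text
clock: 19.37
tool_pos: [524.1, -117.5, 242.8]
ee_rot: [[-0.077, 0.997, -0.003], [0.997, 0.077, 0.002], [0.002, -0.003, -1.0]]
ft_force: [-0.3, -0.3, -2.0]
grip_width: 19.3
finger_force: 30.0
```

servo_tool:
  motion:
    - [0.15,[0.2,1,0],0]
    - [0.15,[0.4,2,0],0]
    - [0.15,[0.6,3,0],0]
    - [0.15,[0.84,4,0],0]
    - [0.15,[1.07,4.7,0],0]

```text
clock: 19.78
tool_pos: [550.9, 0.2, 242.7]
ee_rot: [[-0.078, 0.997, -0.003], [0.997, 0.078, 0.001], [0.002, -0.003, -1.0]]
ft_force: [0.6, 0.2, -1.1]
grip_width: 19.2
finger_force: 30.0
```

servo_tool:
  motion:
    - [0.15,[0,0.09,0],0]
    - [0.15,[0,0.09,0],0]
    - [0.15,[0,0.09,0],0]
    - [0.15,[0,0.09,0],0]

```text
clock: 20.12
tool_pos: [551.4, -0.8, 243.5]
ee_rot: [[-0.076, 0.997, -0.001], [0.997, 0.076, -0.0], [-0.0, -0.001, -1.0]]
ft_force: [0.1, -0.2, -1.6]
grip_width: 19.2
finger_force: 30.0
```

Run:
```python
from tilt import *
s=ctrl.read_state();p,d,K,T=snap("wrist");P=wcloud(d,K,T);R=np.array(s["ee_rot"]);b=(P-s["tool_pos"])@R
print(s["clock"],np.round(s["tool_pos"],1),np.round(s["ft_force"],1),s["grip_width"])
w=(np.hypot(b[...,0],b[...,1])<26)&(d>0)
F=b[w&(b[...,2]>14)&(b[...,2]<24)]
if len(F)>30: n=np.linalg.svd(F-F.mean(0))[2][2];print("flange",len(F),np.median(F,0).round(1),n.round(3), F.max(0).round(1),F.min(0).round(1))
for lo in range(-20,20,6):
    H=b[w&(b[...,2]>=lo)&(b[...,2]<lo+6)&(np.hypot(b[...,0],b[...,1])<14)]
    if len(H)>15: print(lo,circ(H[:,:2]),len(H),H[:,2].min().round(1))
# body of ring in view
g=cv2.cvtColor(p,6);R2=P[(np.hypot(P[...,0]-552,P[...,1])<60)&(P[...,2]>105)&(P[...,2]<117)&(d>0)]
print("ring pts",len(R2),R2.min(0).round(1),R2.max(0).round(1))
cv2.imwrite("pics/ring.png",p)
```

```text
20.1167 [551.4  -0.8 243.5] [ 0.1 -0.2 -1.6] 19.158611736472793
flange 1549 [13.3 -0.4 18.9] [ 0.15   0.005 -0.989] [22.  22.1 24. ] [ -1.3 -21.6  14. ]
-20 (array([ 4.2, -0. ]), 6.2, 0.67) 685 -17.3
-14 (array([0.5, 0. ]), 10.2, 0.12) 300 -14.0
-8 (array([ 0.5, -0. ]), 10.1, 0.11) 228 -8.0
-2 (array([ 0.6, -0. ]), 10.0, 0.12) 199 -2.0
4 (array([ 0.3, -0.1]), 10.1, 0.12) 196 4.0
10 (array([-0.5, -0.1]), 10.4, 0.13) 114 10.0
16 (array([ 4.1, -0. ]), 9.1, 0.41) 374 16.1
ring pts 5210 [506.1 -34.8 105. ] [597.7  46.6 113.1]
```

View pics/ring.png

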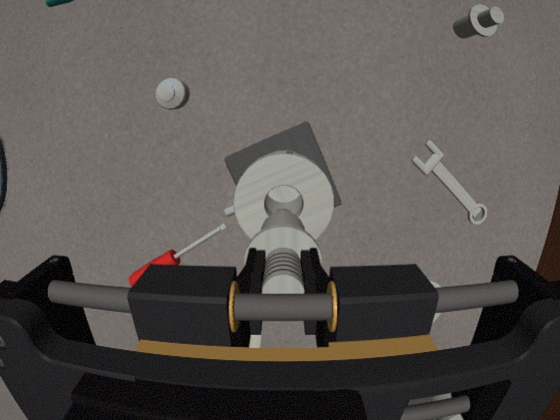

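The plug hangs upright over the bore: the nose is at about (284,215) and the bore at (284,200). Descending in steps.

servo_tool:
  motion:
    - [0.15,[0,0,-0.4],0]
    - [0.15,[0,0,-0.8],0]
    - [0.15,[0,0,-1.2],0]
    - [0.15,[0,0,-1.5],0]
    - [0.15,[0,0,-1.7],0]

```text
clock: 20.58
tool_pos: [551.0, 0.0, 199.7]
ee_rot: [[-0.076, 0.997, -0.003], [0.997, 0.076, 0.001], [0.001, -0.003, -1.0]]
ft_force: [-0.3, -0.1, -2.4]
grip_width: 19.2
finger_force: 30.0
```

servo_tool:
  motion:
    - [0.15,[0,0,-0.2],0]
    - [0.15,[0,0,-0.4],0]
    - [0.15,[0,0,-0.6],0]
    - [0.15,[0,0,-0.8],0]
    - [0.15,[0,0,-0.8],0]

```text
clock: 21.0
tool_pos: [551.5, 0.3, 180.6]
ee_rot: [[-0.077, 0.997, -0.001], [0.997, 0.077, 0.001], [0.001, -0.001, -1.0]]
ft_force: [0.2, 0.5, -2.1]
grip_width: 19.0
finger_force: 30.0
```

servo_tool:
  motion:
    - [0.15,[0,0,-0.1],0]
    - [0.15,[0,0,-0.2],0]
    - [0.15,[0,0,-0.3],0]
    - [0.15,[0,0,-0.4],0]
    - [0.15,[0,0,-0.4],0]

```text
clock: 21.42
tool_pos: [551.8, 0.2, 171.1]
ee_rot: [[-0.077, 0.997, -0.0], [0.997, 0.077, 0.0], [0.0, -0.0, -1.0]]
ft_force: [-0.3, 1.2, -2.9]
grip_width: 19.0
finger_force: 30.0
```

servo_tool:
  motion:
    - [0.15,[0,0,-0.1],0]
    - [0.15,[0,0,-0.2],0]
    - [0.15,[0,0,-0.3],0]
    - [0.15,[0,0,-0.4],0]
    - [0.15,[0,0,-0.5],0]

```text
clock: 21.83
tool_pos: [552.0, 0.1, 158.8]
ee_rot: [[-0.077, 0.997, 0.0], [0.997, 0.077, 0.0], [0.0, 0.0, -1.0]]
ft_force: [0.5, 1.4, -1.0]
grip_width: 19.2
finger_force: 30.0
```

servo_tool:
  motion:
    - [0.15,[0,0,-0.1],0]
    - [0.15,[0,0,-0.2],0]
    - [0.15,[0,0,-0.3],0]
    - [0.15,[0,0,-0.4],0]
    - [0.15,[0,0,-0.5],0]

```text
clock: 22.25
tool_pos: [551.9, -0.0, 146.3]
ee_rot: [[-0.077, 0.997, -0.0], [0.997, 0.077, -0.0], [-0.0, -0.0, -1.0]]
ft_force: [0.1, -0.1, -2.0]
grip_width: 19.3
finger_force: 30.0
```

servo_tool:
  motion:
    - [0.15,[0,0,-0.1],0]
    - [0.15,[0,0,-0.2],0]
    - [0.15,[0,0,-0.3],0]
    - [0.15,[0,0,-0.36],0]
    - [0.15,[0,0,-0.36],0]

```text
clock: 22.67
tool_pos: [551.7, 0.0, 137.1]
ee_rot: [[-0.077, 0.997, -0.001], [0.997, 0.077, 0.0], [0.0, -0.001, -1.0]]
ft_force: [0.0, -0.7, -1.4]
grip_width: 18.9
finger_force: 30.0
```

servo_tool:
  motion:
    - [0.15,[0,0,-0.03],0]
    - [0.15,[0,0,-0.06],0]
    - [0.15,[0,0,-0.09],0]
    - [0.15,[0,0,-0.12],0]
    - [0.15,[0,0,-0.15],0]

```text
clock: 23.08
tool_pos: [552.1, -0.3, 134.9]
ee_rot: [[-0.077, 0.997, 0.001], [0.997, 0.077, -0.001], [-0.001, 0.0, -1.0]]
ft_force: [-2.9, -1.8, 9.3]
grip_width: 19.1
finger_force: 30.0
```

servo_tool:
  motion:
    - [0.15,[0,0,-0.02],0]
    - [0.15,[0,0,-0.04],0]
    - [0.15,[0,0,-0.06],0]
    - [0.15,[0,0,-0.08],0]
    - [0.15,[0,0,-0.1],0]

```text
clock: 23.5
tool_pos: [552.1, -0.4, 133.1]
ee_rot: [[-0.077, 0.997, 0.001], [0.997, 0.077, -0.001], [-0.001, 0.001, -1.0]]
ft_force: [-2.8, -1.5, 10.1]
grip_width: 19.3
finger_force: 30.0
```

servo_tool:
  motion:
    - [0.15,[0,0,-0.02],0]
    - [0.15,[0,0,-0.04],0]
    - [0.15,[0,0,-0.06],0]
    - [0.15,[0,0,-0.08],0]
    - [0.15,[0,0,-0.1],0]

```text
clock: 23.92
tool_pos: [552.1, -0.4, 130.6]
ee_rot: [[-0.077, 0.997, 0.001], [0.997, 0.077, -0.001], [-0.001, 0.001, -1.0]]
ft_force: [-2.9, -1.7, 10.4]
grip_width: 19.4
finger_force: 30.0
```

servo_tool:
  motion:
    - [0.15,[0,0,-0.02],0]
    - [0.15,[0,0,-0.04],0]
    - [0.15,[0,0,-0.06],0]
    - [0.15,[0,0,-0.08],0]
    - [0.15,[0,0,-0.1],0]

```text
clock: 24.33
tool_pos: [552.1, -0.4, 128.2]
ee_rot: [[-0.077, 0.997, 0.001], [0.997, 0.077, -0.001], [-0.001, 0.001, -1.0]]
ft_force: [-2.5, -0.8, 10.3]
grip_width: 19.3
finger_force: 30.0
```

servo_tool:
  motion:
    - [0.15,[0,0,-0.02],0]
    - [0.15,[0,0,-0.04],0]
    - [0.15,[0,0,-0.05],0]
    - [0.15,[0,0,-0.06],0]
    - [0.15,[0,0,-0.06],0]

```text
clock: 24.75
tool_pos: [552.1, -0.4, 126.6]
ee_rot: [[-0.077, 0.997, 0.001], [0.997, 0.077, -0.001], [-0.001, 0.001, -1.0]]
ft_force: [-3.6, -1.7, 10.3]
grip_width: 19.0
finger_force: 30.0
```

servo_tool:
  motion:
    - [0.15,[0,0,-0.02],0]
    - [0.15,[0,0,-0.03],0]
    - [0.15,[0,0,-0.04],0]
    - [0.15,[0,0,-0.05],0]
    - [0.15,[0,0,-0.06],0]

```text
clock: 25.17
tool_pos: [552.2, -0.5, 125.8]
ee_rot: [[-0.077, 0.997, 0.001], [0.997, 0.077, -0.001], [-0.001, 0.001, -1.0]]
ft_force: [-5.0, -1.4, 16.3]
grip_width: 19.3
finger_force: 30.0
```

servo_tool:
  motion:
    - [0.15,[0,0,-0.01],0]
    - [0.15,[0,0,-0.02],0]
    - [0.15,[0,0,-0.03],0]
    - [0.15,[0,0,-0.04],0]

```text
clock: 25.5
tool_pos: [552.1, -0.4, 125.7]
ee_rot: [[-0.077, 0.997, 0.001], [0.997, 0.077, -0.001], [-0.001, 0.001, -1.0]]
ft_force: [-6.3, -1.0, 22.4]
grip_width: 19.5
finger_force: 30.0
```

The force rises at a fixed height, so the ring has bottomed. Relaxing, releasing and backing off.

servo_tool:
  motion:
    - [0.15,[0,0,0.06],0]
    - [0.15,[0,0,0.08],0]
    - [0.4,[0,0,0.08],0]
    - [0.7,[0,0,0.08],0]
    - [0.9,[0,0,0.08],0]

```text
clock: 25.92
tool_pos: [552.2, 0.1, 124.5]
ee_rot: [[-0.077, 0.997, 0.001], [0.997, 0.077, 0.0], [-0.0, 0.001, -1.0]]
ft_force: [-0.2, -0.7, -0.0]
grip_width: 32.2
finger_force: 0.0
```

servo_tool:
  motion:
    - [0.9,[0,0,0],0]
    - [0.9,[0,0,0],0]
    - [0.9,[0,0,0.1],0]
    - [0.9,[0,0,0.6],0]
    - [0.9,[0,0,1.4],0]

```text
clock: 26.33
tool_pos: [550.4, 0.4, 157.9]
ee_rot: [[-0.077, 0.997, -0.005], [0.997, 0.077, 0.001], [0.001, -0.005, -1.0]]
ft_force: [0.1, 0.2, 0.1]
grip_width: 64.5
finger_force: 0.0
```

servo_tool:
  motion:
    - [0.9,[0,0,1],0]
    - [0.9,[0,0,2],0]
    - [0.9,[0,0,3],0]
    - [0.9,[0,0,4],0]
    - [0.9,[0,0,4],0]

```text
clock: 26.75
tool_pos: [555.0, -0.4, 264.5]
ee_rot: [[-0.077, 0.997, 0.01], [0.997, 0.077, -0.002], [-0.003, 0.01, -1.0]]
ft_force: [-0.3, -0.2, 0.8]
grip_width: 78.1
finger_force: 0.0
```

servo_tool:
  motion:
    - [0.9,[0,-1,0],0]
    - [0.9,[0,-2,0],0]
    - [0.9,[0,-2,0],0]
    - [0.9,[0,-2,0],0]
    - [0.9,[0,-2,0],0]

```text
clock: 27.17
tool_pos: [551.4, -49.5, 258.6]
ee_rot: [[-0.076, 0.997, -0.001], [0.997, 0.076, 0.001], [0.001, -0.001, -1.0]]
ft_force: [-0.4, 0.7, 0.5]
grip_width: 78.6
finger_force: 0.0
```

Run:
```python
from tilt import *
s=ctrl.read_state();p,d,K,T=snap("wrist");P=wcloud(d,K,T)
print(s["clock"],np.round(s["tool_pos"],1),np.round(s["ft_force"],1),s["grip_width"])
r=np.hypot(P[...,0]-552,P[...,1])
for a,b,lo,hi,n in((26,44,92,120,"ring top"),(11.5,20,100,125,"flange top"),(0,7,130,160,"handle end")):
    Q=P[(r>a)&(r<b)&(P[...,2]>lo)&(P[...,2]<hi)&(d>0)]
    if len(Q)>20: c=np.median(Q,0);nn=np.linalg.svd(Q-Q.mean(0),full_matrices=False)[2][2];print(n,len(Q),c.round(1),nn.round(3))
for lo in(112,120,128):
    H=P[(r<14)&(P[...,2]>lo)&(P[...,2]<lo+8)&(d>0)]
    if len(H)>20:print(lo,circ(H[:,:2]),len(H))
```

```text
27.1667 [551.4 -49.5 258.6] [-0.4  0.7  0.5] 78.58139650167868
ring top 4346 [551.7   1.6 101.4] [-0.    -0.001  1.   ]
flange top 871 [551.1   3.  107.5] [-0.004 -0.001  1.   ]
handle end 224 [552.1  -0.  141.3] [-0.001  0.017 -1.   ]
120 (array([ 5.521e+02, -4.000e-01]), 10.3, 0.05) 22
```

The ring top measures 101–102 mm (fully down), with the flange seated on it and the plug vertical. Handing in.

```bash
python3 -c "
from rig import ctrl
print(ctrl.finish_job())"
```

```text
the job is handed in; nothing more can be done
None
```

I stood the plug upright in the setting block and released it. I then re-gripped it, set it in the ring and pressed gently (wrist force peaked near 22 N) until the ring was fully down; it stands free and upright in the closed clamp, and the job was handed in at about 27 s.

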